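# Sort a culture dish into the free bay with the jog stick

## Task

Set the culture dish flat on the loading shelf of the grey dish sorter, then push it through the sprung gate until it lies wholly on the tilting tray and the gate has shut behind it. Then tilt the stick of the console fully toward the side of the bay that has the thin mat in it (the other bay is taken by a small box; never tilt it that way), hold it there for two seconds so that the dish slides off the tray into the bay, and let the stick spring back to its centre. Do not knock over or shift the other things.

Things in the scene. Friction and masses are not known exactly. Their poses are not given: they have to be found in the camera images.
- dish_center (a point): closed round culture (petri) dish, 63 mm across and 13 mm high (58 mm across where the fingers meet it), about 20 g, lying on the worktop between the vial and the small brown bottle; the point is its centre, half-way up (6.5 mm above its underside); z is its axis. It is to be gripped across its width by the fingertips
- sorter: dark grey dish sorter, fixed, 213 mm long (x), 258 mm wide (y); origin on the worktop; +x runs from the loading shelf (robot's side) through the gate to the tray, +y is its left. Its floor (shelf, gateway, tray) is at z = 46 mm, slippery (friction 0.15). A bay lies each side of the tray: x 21 to 101, y 45 to 124 or -124 to -45, floor z = 8; walls to z = 40 outside, 60 in front, 70 behind
- shelf_mid (a point): point on top of the sorter's loading shelf (z = 46 mm) where the dish can be set down, x = -70 in the sorter's frame; axes as the sorter's. Shelf: x -105 to -40, y -44 to 44, no rims; beside it the worktop is 46 mm lower
- tray_mid (a point): centre of the top of the level tilting tray (x = 61 mm in the sorter's frame, z = 46), fixed to the sorter, axes as the sorter's. Tray: x 23 to 99, y -42 to 42, then a fixed stop wall at x = 101 (top z = 70). The dish lies wholly on the tray with its centre between x = 53 and 69
- gate_left (a joint): left gate leaf, aluminium, 34 mm long, z 49 to 74 mm, hinged on a post at x = -15, y = 38 (sorter frame; post top z = 84); 0 = shut, up to 1.5 rad swung inward to the tray; a soft spring (about 0.5 N at the tip) shuts it. Open leaves reach x = 20: the dish must be past that for them to shut; they rest on a finger standing between them and shut when it is lifted out
- gate_right (a joint): right leaf of the gate, the mirror image of the left one, hinged at y = -38; 0 = shut, grows to 1.5 rad inward
- bay_mat: thin smooth dark mat, 74 x 74 x 2 mm, on the floor of the free bay; fixed; origin under its centre, 86 mm to the left or right (varies) of the sorter's middle line at x = 60 mm in the sorter's frame
- console: dark grey console box, fixed, 90 x 90 mm, top at z = 42 mm; origin on the worktop under its centre, +x away from the robot, +y its left; the stick stands upright on its middle
- stick_knob (a point): centre of the black ball knob (26 mm diameter) on top of the stick (10 mm thick), 105 mm above the worktop when upright, 60 mm above the stick's pivot (z = 45 mm over the console's centre)
- stick (a joint): tilt of the stick, side to side only: 0 = upright, positive toward the console's +y (left), negative to its right, stops at +-0.45 rad; a spring (about 5 N at the knob at full tilt) returns it to 0. While it is tilted the sorter's tray tilts 1.65 times as far to the same side (left for left) and a dish on it slides into that bay within a second; it levels on release
- film_box_center (a point): small cardboard box, 40 x 55 x 32 mm, standing loose in the other (taken) bay; point at its centre; leave it
- vial_3_center (a point): white vial with a black cap, 26 mm across, 70 mm high, standing about 58 mm from the dish's centre on one side; point at its centre; leave it
- oil_bottle_center (a point): small brown dropper bottle, 26 mm across, 73 mm high, standing about 58 mm from the dish's centre on the opposite side; point at its centre; leave it
- stain_pink_center (a point): white dropper bottle with a pointed cap, 36 mm across, 97 mm high, standing behind the console; point at its centre; leave it
- tally_counter: tally counter, 60 x 54 x 29 mm, on the worktop right of the loading shelf; origin under its centre; leave it
- timer: round timer, 64 mm across, 42 mm high, on the worktop left of the loading shelf; origin under its centre; leave it
- dish: the same dish as dish_center, origin at the centre of its underside; z is its axis
- gate_mid (a point): floor point in the middle of the gate (x = -15 mm in the sorter's frame, z = 46); axes as the sorter's. Gateway between two cheeks, x -40 to 18, 74 mm apart, flared at the mouth, tops at z = 68; open above, so fingers can come down in front of the gate and move along between the cheeks
Things that resemble listed ones, but are neither listed nor needed, are in the scene too. Leave any orange look-alike of the dish alone.

How it is judged:
By the outcome, as a careful person would: the job done as asked, in the order asked, and still so for the second after the job is handed in, with the robot touching nothing.
It also fails if it takes over 72 s, if anything falls off the work surface, if the arm or the gripper's body presses on something with over 40 N, if the wrist force passes 120 N, or if a joint passes its speed limit or range.

## Robot

A 6-joint arm with a two-finger parallel gripper is mounted at the origin on a cart in front of the work surface, level with it; the furniture and walls round the work are solid. World frame = base frame: x ahead of the robot, y to its left, z up, the work surface at z = 0. Lengths are in mm, angles in rad, forces in N, time in s.
With the tool pointing down it reaches from about 250 to 850 mm from the base axis. Payload 12.5 kg.
Tool frame: the origin (TCP) lies midway between the tips of the shut fingers; the grasp point (between the pads) lies arm.grasp_offset behind it (arm.grasp_offset is the distance from the TCP to the grasp point, in mm); x points along the fingers, y is the direction in which the jaws open and shut, and the axes are right-handed (so a half turn about x gives the same grasp; the last joint's range is limited). The gripper opens to 93 mm and grips with 3 to 60 N. Pads are 15 mm wide; open, the fingers measure 128 mm over their backs; the gripper's body (75 mm by 188 mm) begins 65 mm behind the grasp point.
Start: joints at [1.149, 0.351, 1.652, -0, 1.139, -0.085], TCP at [181.726, 519.095, 218.633] pointing down, gripper open.
Joint ranges: [-2.75, 2.75], [-0.79, 2.1], [0.01, 2.65], [-1.57, 4.71], [0.07, 3.14], [-2.87, 2.87]. Speed limits (rad/s): [2.22, 2.22, 2.79, 3.14, 3.14, 3.14].

## Interface

Orientations are given as a unit quaternion [x, y, z, w].
In Python, from station import arm gives the robot as it stands.
- The arm moves only by the shell command python3 -m handwheel 'ROWS' [OPENING] [FORCE]. ROWS is a JSON object of lists of equal length, an entry for each row: "translation": the shift along the world's x, y, z in cm, a list of three; "delta_rot": the turn, a rotation vector about the world's x, y, z in degrees, a list of three. A call has exactly 10 rows; each row is the pose to reach, as a shift and turn from the pose measured when the call began; what a row does not reach only later rows make up. A row lasts 1/8 s, in which the tool goes at most 62.5 mm and 10.7 degrees, less where a joint would pass 70% of its speed; a pose out of reach is approached as far as the arm can. A call with a gripper value outside its range is refused whole. OPENING is the closure in counts, from 0 (fully open) to 255 (shut), set as the call begins (- or left out, the last holds). The fingers move at their own pace and stop on an object; FORCE is the grip in N (left out, the last holds). Time passes only in rows, so rows that repeat a pose let the fingers close, or fill a call up. It gives the time, the measured TCP pose, the force and the opening at its end, in the units of the state.
- arm.get_state(): the state, without advancing time (a new reading comes with each control period).
- arm.read_camera(name): name is "scene" or "top" or "wrist"; returns (picture, depth): 384x512x3 uint8, red, green, blue; 384x512 float32, mm along the optical axis (not along the pixel's ray), 0 where there is no reading.
- arm.get_calibration(name): a dict with "K" (3x3 intrinsics, pixels), "cam_to_world" (4x4, takes a point from camera to world coordinates). Camera axes: x right, y down, z forward; pixel columns grow to the right and rows downward; lengths in mm; the calibration is good to about 2 mm. A picture is of the moment at which its call begins: read the wrist's pose just before it. get_calibration takes no time and is no camera call; for the wrist camera it gives the pose at the moment of the call.
- arm.close_job(): hands the job in, once; it reports no verdict.
The state is a dict: "clock": time; "joint_positions": joint angles; "qvel": joint speeds; "tau": joint torques, N m; "tcp_pos": TCP position; "eef_rot": TCP orientation; "force": force on the tool from outside, world axes, zero at the start; "moment": the same for the moment, N m; "width": opening from 0.0 (shut) to 1.0 (fully open).
Only numpy, scipy, OpenCV 4.12 (cv2) and the standard library are available. Lean on these libraries where they do the work, as an engineer would, in place of code of your own. Each camera call takes 0.05 s, during which the arm holds its last target.

## Working session

There is one attempt and no reset: what is moved stays moved. The work goes in short steps, Python scripts to look and compute and a shell command to move; the robot and the scene stay as the last step left them, time stands still between calls to the robot, and variables do not carry over. Pictures are saved under pics/ and viewed, and the job is handed in when it is done.

```bash
ls; mkdir -p pics
python3 - <<'E'
from station import arm
import cv2,numpy as np
print(arm.get_state(), arm.grasp_offset)
for n in ("scene","top","wrist"):
    c=arm.get_calibration(n);print(n,c["K"],np.round(c["cam_to_world"],3))
    p,d=arm.read_camera(n);cv2.imwrite(f"pics/{n}0.png",p[:,:,::-1]);np.save(f"pics/{n}0_d.npy",d)
E
```

```text
pics
{'clock': 0.0, 'joint_positions': array([ 1.14941908e+00,  3.51238794e-01,  1.65242795e+00, -1.04350834e-05,
        1.13911648e+00, -8.46159429e-02]), 'qvel': array([-0.00015164,  0.0008515 , -0.00170944, -0.00085077, -0.00027501,
       -0.00145865]), 'tau': array([ 4.01379930e-05, -4.97316849e+01, -2.85262567e+01,  6.99293031e-02,
        2.55412061e-02, -7.25882569e-05]), 'tcp_pos': array([181.57967196, 518.78848864, 218.09856793]), 'eef_rot': array([ 0.11809137,  0.69720873, -0.11890811,  0.6970045 ]), 'force': array([-0.10622489, -0.55971148,  0.22107432]), 'moment': array([-0.01377363, -0.04437004, -0.02782357]), 'width': 0.9988259685477141} 18.8
scene [[430.06342557   0.         259.57942459]
 [  0.         430.06342557 190.45651327]
 [  0.           0.           1.        ]] [[ 8.55000e-01 -3.57000e-01  3.75000e-01  5.66400e+01]
 [-5.18000e-01 -6.13000e-01  5.97000e-01 -7.68687e+02]
 [ 1.70000e-02 -7.05000e-01 -7.09000e-01  9.36892e+02]
 [ 0.00000e+00  0.00000e+00  0.00000e+00  1.00000e+00]]
top [[351.41135739   0.         251.46381951]
 [  0.         351.41135739 192.9691934 ]
 [  0.           0.           1.        ]] [[-1.80000e-02 -9.84000e-01  1.75000e-01  3.51770e+02]
 [-9.99000e-01  2.20000e-02  2.60000e-02 -4.11730e+01]
 [-3.00000e-02 -1.74000e-01 -9.84000e-01  9.60403e+02]
 [ 0.00000e+00  0.00000e+00  0.00000e+00  1.00000e+00]]
wrist [[332.43656936   0.         261.48201817]
 [  0.         332.43656936 190.37543727]
 [  0.           0.           1.        ]] [[ 3.31000e-01  9.10000e-01  2.50000e-01  1.12375e+02]
 [ 9.44000e-01 -3.19000e-01 -8.80000e-02  5.42634e+02]
 [-0.00000e+00  2.65000e-01 -9.64000e-01  3.83176e+02]
 [ 0.00000e+00  0.00000e+00  0.00000e+00  1.00000e+00]]
```

View pics/scene0.png

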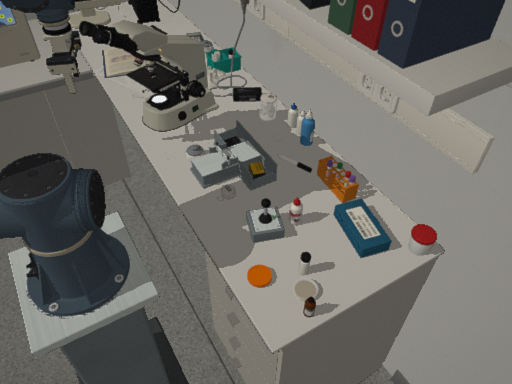

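View pics/top0.png

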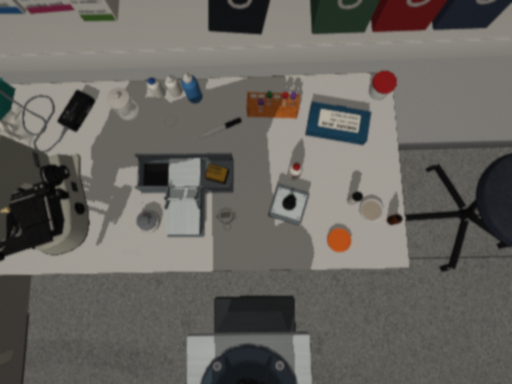

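View pics/wrist0.png

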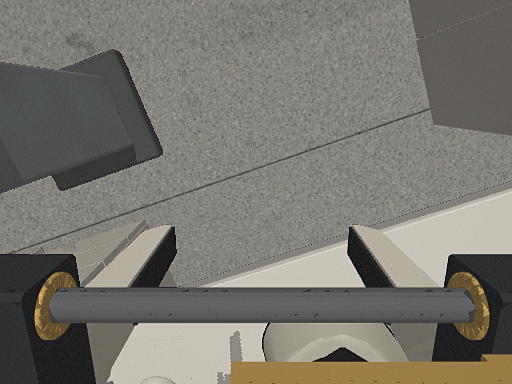

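```bash
cat > h.py <<'E'
import numpy as np,cv2
from station import arm
def ray(name,u,v,z,cal=None):
    c=cal or arm.get_calibration(name);K=c["K"];T=c["cam_to_world"]
    r=T[:3,:3]@np.linalg.inv(K)@np.array([u,v,1.]);o=T[:3,3]
    return o+r*(z-o[2])/r[2]
def dep(name,u,v,d):
    c=arm.get_calibration(name);K=c["K"];T=c["cam_to_world"]
    return T[:3,:3]@(np.linalg.inv(K)@np.array([u,v,1.])*d[int(v),int(u)])+T[:3,3]
E
python3 - <<'E'
import cv2
p=cv2.imread("pics/top0.png")
def crop(a,x0,y0,x1,y1,s,n): cv2.imwrite(n,cv2.resize(a[y0:y1,x0:x1],None,fx=s,fy=s,interpolation=cv2.INTER_CUBIC))
crop(p,125,140,245,245,6,"pics/topsort.png")
crop(p,260,150,410,260,5,"pics/topdish.png")
s=cv2.imread("pics/scene0.png")
crop(s,175,110,345,320,3,"pics/scenecrop.png")
E
```

```text
(no output)
```

View pics/topsort.png

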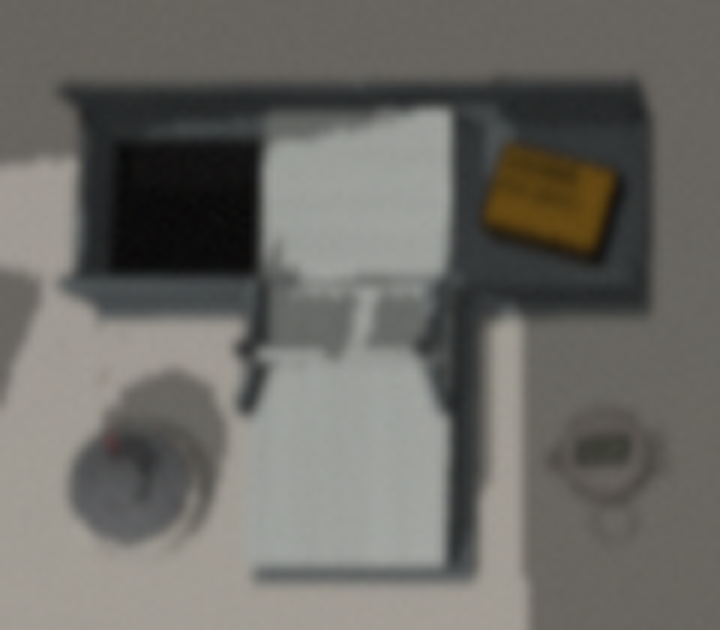

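View pics/topdish.png

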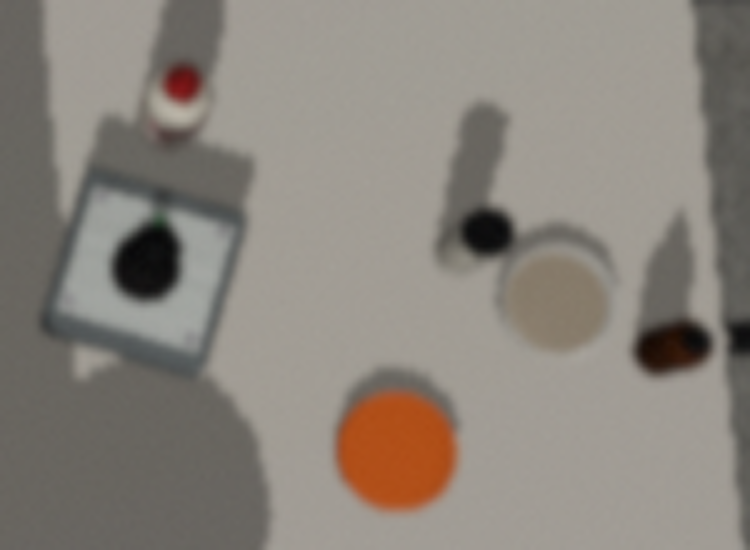

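View pics/scenecrop.png

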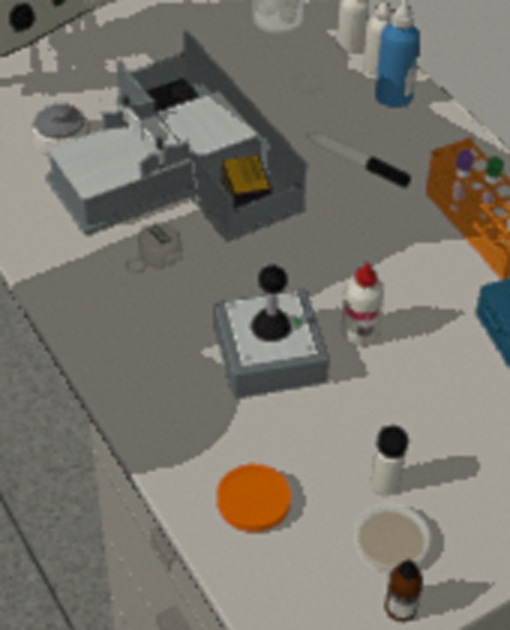

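```bash
cat > m.py <<'E'
from h import *
from scipy.spatial.transform import Rotation as R
for n in ("top","scene"):
    d=np.load(f"pics/{n}0_d.npy");c=arm.get_calibration(n);K=c["K"];T=c["cam_to_world"]
    vv,uu=np.mgrid[:384,:512];r=np.stack([(uu-K[0,2])/K[0,0],(vv-K[1,2])/K[1,1],np.ones_like(uu)],-1)*d[...,None]
    W=r@T[:3,:3].T+T[:3,3]; np.save(f"pics/{n}0_W.npy",W)
    img=cv2.imread(f"pics/{n}0.png")
    m=((abs(W[...,2]-46)<5)&(d>0)&(W[...,0]>250)&(W[...,0]<700)).astype(np.uint8)
    k,l,s,ce=cv2.connectedComponentsWithStats(m,connectivity=4)
    for i in range(1,k):
        if s[i,4]>60:
            P=W[l==i]; rc=cv2.minAreaRect(P[:,:2].astype(np.float32)); print(n,s[i],np.round(P.mean(0),1),np.round(rc[0],1),np.round(rc[1],1),rc[2])
s=arm.get_state();print(R.from_quat(s["eef_rot"]).as_matrix().round(3))
W=np.load("pics/top0_W.npy")
for name,u,v in [("dish",371,208),("knob",289,201),("dishfl",371,210),("vialcap",357,196),("bottle",398,217),("orange",339,239),("filmbox",217,173),("mat",156,174),("console",280,190),("tally",226,216),("timer",147,220)]: print(name,W[v,u].round(1))
E
python3 m.py
```

```text
top [307 124  63  16 590] [ 683.1 -270.    43.4] [ 679.2 -255.2] [168.2  43.4] 88.34949493408203
top [ 165  156   55   78 2263] [512.1 164.3  47.5] [515.1 144.1] [145.9 206.6] 88.99769592285156
top [205 163  23  18 207] [575.   78.5  42.9] [574.6  77.7] [54.4 38.7] 74.06401824951172
top [ 72 181   7  27  69] [523.5 457.7  46.3] [522.9 457.4] [76.8  9.4] 15.566047668457031
top [271 186  37  35 628] [ 485.7 -113.9   43.9] [ 487.3 -114.4] [80.3 78.7] 70.86686706542969
top [ 47 213  34  38 129] [416.6 460.3  46.4] [413.1 467.8] [ 34.3 121.2] 53.08596420288086
scene [143  99  66  23 196] [476.6 462.3  46.1] [484.8 470.2] [ 83. 239.] 77.83427429199219
scene [221 126  47  36 549] [575.6 166.8  46. ] [564.  188.3] [214.2 113.1] 88.85842895507812
scene [191 151  48  27 597] [456.7 160.6  46.1] [471.  163.1] [ 94.6 121.1] 88.54206848144531
scene [251 207  30  25 332] [ 484.4 -122.6   43.5] [ 484.1 -116.2] [78.6 72.7] 71.39617156982422
scene [345 216  18  19 110] [ 682.7 -255.5   42.4] [ 681.9 -255.5] [60.7 34.2] 89.903076171875
scene [360 233  18  14  84] [ 686.1 -315.9   42.4] [ 686.8 -314. ] [48.4 24.5] 89.0918960571289
[[-0.     0.33   0.944]
 [-0.001  0.944 -0.33 ]
 [-1.    -0.001 -0.   ]]
dish [ 471.7 -337.1   13.3]
knob [ 480.6 -109.8  112.1]
dishfl [ 466.2 -336.6   13.6]
vialcap [ 495.9 -286.1   70.8]
bottle [ 440.4 -385.3   68.7]
orange [ 390.5 -246.2   15. ]
filmbox [571.9  75.   40.9]
mat [580.4 249.8  11.2]
console [520.7 -92.6  44.9]
tally [456.5  52.5  28.7]
timer [448.5 259.8  44.2]
```

```bash
cat > m2.py <<'E'
from h import *
def fitcirc(name,mask,z):
    cs,_=cv2.findContours(mask,cv2.RETR_EXTERNAL,cv2.CHAIN_APPROX_NONE);c=max(cs,key=cv2.contourArea)
    P=np.array([ray(name,u,v,z)[:2] for u,v in c[:,0]],np.float32)
    A=np.c_[2*P,np.ones(len(P))];s=np.linalg.lstsq(A,(P**2).sum(1),rcond=None)[0]
    return s[:2],np.sqrt(s[2]+s[0]**2+s[1]**2)+1, cv2.moments(c)
for n,(x0,y0,x1,y1) in (("top",(350,190,390,228)),("scene",(290,272,322,305))):
    im=cv2.imread(f"pics/{n}0.png");hsv=cv2.cvtColor(im,cv2.COLOR_BGR2HSV)
    sub=hsv[y0:y1,x0:x1]
    u,v=((371,209) if n=="top" else (305,290)); print(n,hsv[v,u],im[v,u])
    W=np.load(f"pics/{n}0_W.npy")
    m=np.zeros(im.shape[:2],np.uint8)
    m[y0:y1,x0:x1]=((abs(sub[...,1].astype(int)-hsv[v,u][1])<22)&(abs(sub[...,2].astype(int)-hsv[v,u][2])<25)&(W[y0:y1,x0:x1,2]>8)&(W[y0:y1,x0:x1,2]<20))
    print(m.sum(),fitcirc(n,m,13)[:2])
    m2=np.zeros(im.shape[:2],np.uint8);Z=W[y0:y1,x0:x1,2];m2[y0:y1,x0:x1]=((Z>7)&(Z<22));
    print(m2.sum(),fitcirc(n,m2,13)[:2])
# knob
W=np.load("pics/top0_W.npy")
for n,(x0,y0,x1,y1) in (("top",(275,180,305,215)),("scene",(255,192,280,215))):
    im=cv2.imread(f"pics/{n}0.png");W=np.load(f"pics/{n}0_W.npy")
    m=np.zeros(im.shape[:2],np.uint8);m[y0:y1,x0:x1]=(W[y0:y1,x0:x1,2]>92)&(im[y0:y1,x0:x1].max(2)<90)
    vs,us=np.nonzero(m);print(n,"knob px",us.mean(),vs.mean(),len(us),ray(n,us.mean(),vs.mean(),105).round(1))
# sorter shelf edges in top: per-row bright run
im=cv2.imread("pics/top0.png");g=cv2.cvtColor(im,cv2.COLOR_BGR2GRAY).astype(float)
for nm,lo,hi,rows in (("R",192,206,range(208,233,3)),("L",160,176,range(208,233,3))):
    L=[]
    for v in rows:
        dg=np.diff(g[v,lo:hi]);i=np.argmax(abs(dg)) ;w=abs(dg[max(0,i-1):i+2]);u=lo+(np.arange(max(0,i-1),max(0,i-1)+len(w))*w).sum()/w.sum()+.5
        L.append(ray("top",u,v,46)[:2])
    L=np.array(L);f=np.polyfit(L[:,0],L[:,1],1);print(nm,f,L.round(1).tolist())
L=[]
for u in range(170,198,3):
    dg=np.diff(g[229:242,u]);i=np.argmax(abs(dg));w=abs(dg[max(0,i-1):i+2]);v=229+(np.arange(max(0,i-1),max(0,i-1)+len(w))*w).sum()/w.sum()+.5;L.append(ray("top",u,v,46)[:2])
print("front",np.round(L,1).tolist(),np.polyfit(np.array(L)[:,1],np.array(L)[:,0],1))
E
python3 m2.py
```

```text
top [ 18  53 135] [107 124 135]
313 (array([ 466.44050518, -335.86789572]), np.float64(26.71989229944055))
474 (array([ 467.77602897, -337.65006245]), np.float64(32.14746130381091))
scene [ 19  54 141] [111 130 141]
303 (array([ 463.77295673, -341.40207832]), np.float64(25.840409065348084))
461 (array([ 465.77947554, -338.77431039]), np.float64(31.61063826181723))
top knob px 290.44444444444446 198.77777777777777 81 [ 487.1 -114.1  105. ]
scene knob px 265.44736842105266 202.80263157894737 76 [ 486.6 -115.4  105. ]
R [-2.40024985e-03  1.22407060e+02] [[477.2, 123.4], [469.2, 120.6], [461.3, 120.5], [453.4, 120.6], [445.5, 120.8], [437.6, 120.9], [429.8, 120.9], [422.0, 122.1], [414.2, 122.2]]
L [1.45145569e-01 1.49618363e+02] [[479.0, 206.2], [471.3, 219.0], [463.3, 218.9], [455.5, 221.3], [447.6, 222.4], [439.7, 222.5], [431.8, 223.0], [423.2, 185.9], [415.9, 212.0]]
front [[403.4, 197.3], [403.3, 189.4], [403.0, 181.5], [403.0, 173.7], [402.7, 165.8], [402.8, 158.0], [409.1, 150.2], [410.0, 142.4], [402.0, 134.4], [409.9, 126.7]] [-7.96863804e-02  4.17824292e+02]
```

```bash
python3 -m handwheel '{"translation":[[1.7,-5.2,0],[3.5,-10.5,0],[5.2,-15.7,0],[7.0,-21.0,0],[8.7,-26.2,0],[10.5,-31.5,0],[12.2,-36.7,0],[14.0,-42.0,0],[15.7,-47.2,0],[17.5,-52.5,0]],"delta_rot":[[0,0,-6],[0,0,-12],[0,0,-18],[0,0,-24],[0,0,-30],[0,0,-36],[0,0,-42],[0,0,-48],[0,0,-54],[0,0,-60]]}' 0 20
```

```text
clock: 1.4
tcp_pos: [356.8, -8.0, 218.4]
eef_rot: [0.452, 0.544, -0.452, 0.544]
force: [1.7, 1.7, -0.0]
width: 1.0
```

```bash
python3 -m handwheel '{"translation":[[1.6,-4.8,0],[3.2,-9.6,0],[4.8,-14.4,0],[6.4,-19.2,-1],[8.0,-24.0,-3],[9.6,-28.8,-5],[11.0,-33.0,-7],[11.0,-33.0,-9],[11.0,-33.0,-9],[11.0,-33.0,-9]],"delta_rot":[[0,0,-5],[0,0,-10],[0,0,-15],[0,0,-20],[0,0,-25],[0,0,-30],[0,0,-35],[0,0,-40],[0,0,-40],[0,0,-40]]}'
python3 - <<'E'
from h import *
from scipy.spatial.transform import Rotation as R
s=arm.get_state();print(s["tcp_pos"],R.from_quat(s["eef_rot"]).as_matrix().round(3))
p,d=arm.read_camera("wrist");cv2.imwrite("pics/w1.png",p[:,:,::-1])
c=arm.get_calibration("wrist");K=c["K"];T=np.linalg.inv(c["cam_to_world"])
for P in [(467,-338,13),s["tcp_pos"]]:
    q=K@(T[:3,:3]@np.array(P)+T[:3,3]);print(q[:2]/q[2])
E
```

```text
clock: 2.65
tcp_pos: [467.0, -337.8, 129.1]
eef_rot: [0.61, 0.357, -0.61, 0.357]
force: [-0.4, -0.3, 0.4]
width: 0.999
[ 467.03137824 -337.77714064  129.14578592] [[ 0.     0.871 -0.49 ]
 [-0.    -0.49  -0.871]
 [-1.     0.     0.   ]]
[260.83427336 185.89373386]
[260.5735539  239.85562323]
```

View pics/w1.png

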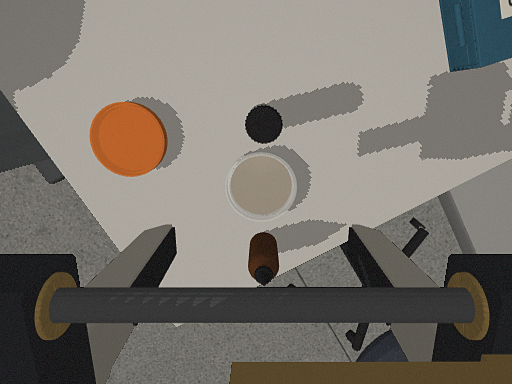

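The cream dish at (262,186) lies between the vial (263,124) and the brown bottle (263,255). The orange one at (128,138) is the look-alike. The prediction from the overhead views matches to about 1 px, so I'm descending.

```bash
python3 -m handwheel '{"translation":[[0,0,-2.5],[0,0,-5],[0,0,-7.5],[0,0,-9.5],[0,0,-11],[0,0,-12],[0,0,-12.5],[0,0,-12.5],[0,0,-12.5],[0,0,-12.5]],"delta_rot":[[0,0,0],[0,0,0],[0,0,0],[0,0,0],[0,0,0],[0,0,0],[0,0,0],[0,0,0],[0,0,0],[0,0,0]]}' 0 12
python3 -m handwheel '{"translation":[[0,0,0],[0,0,0],[0,0,0],[0,0,0],[0,0,0],[0,0,0],[0,0,0],[0,0,0],[0,0,0],[0,0,0]],"delta_rot":[[0,0,0],[0,0,0],[0,0,0],[0,0,0],[0,0,0],[0,0,0],[0,0,0],[0,0,0],[0,0,0],[0,0,0]]}' 255 12
```

```text
clock: 3.95
tcp_pos: [467.3, -338.0, 4.8]
eef_rot: [0.611, 0.356, -0.61, 0.357]
force: [-0.4, 0.4, 0.2]
width: 1.001
clock: 5.2
tcp_pos: [467.4, -338.0, 4.9]
eef_rot: [0.611, 0.356, -0.61, 0.357]
force: [0.3, -0.5, -0.2]
width: 0.61
```

```bash
python3 -m handwheel '{"translation":[[0,0,1],[0,0,4],[0,0,8],[0,0,12],[0,0.5,16],[-0.2,4,18],[-0.5,9,18],[-0.7,14,18],[-1,19,18],[-1.2,23,18]],"delta_rot":[[0,0,0],[0,0,0],[0,0,0],[0,0,0],[0,0,4],[0,0,14],[0,0,24],[0,0,34],[0,0,44],[0,0,52]]}'
python3 - <<'E'
from h import *
p,d=arm.read_camera("wrist");cv2.imwrite("pics/w2.png",p[:,:,::-1])
E
```

```text
clock: 6.45
tcp_pos: [455.0, -106.3, 185.6]
eef_rot: [0.391, 0.589, -0.39, 0.59]
force: [0.6, -1.4, -1.1]
width: 0.616
```

View pics/w2.png

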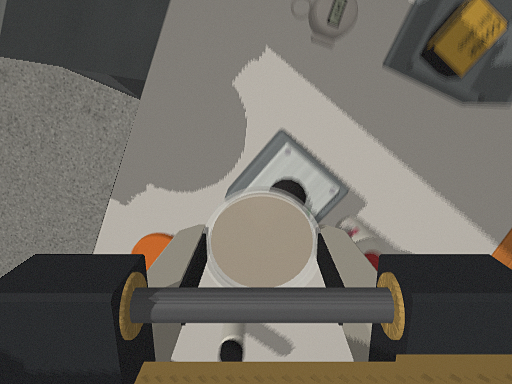

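Dish held, flat, centred at (262,240). Now over to the shelf.

```bash
python3 -m handwheel '{"translation":[[-0.3,3.5,0],[-0.6,7,0],[-1,10.5,0],[-1.3,14,0],[-1.6,17.5,0],[-2,21,0],[-2.3,24,0],[-2.5,27.1,0],[-2.5,27.1,0],[-2.5,27.1,0]],"delta_rot":[[0,0,9],[0,0,18],[0,0,27],[0,0,36],[0,0,45],[0,0,54],[0,0,62],[0,0,66],[0,0,66],[0,0,66]]}'
cat > wv.py <<'E'
import sys
from h import *
from scipy.spatial.transform import Rotation as R
c=arm.get_calibration("wrist");s=arm.get_state()
p,d=arm.read_camera("wrist");n=sys.argv[1];cv2.imwrite(f"pics/{n}.png",p[:,:,::-1]);np.save(f"pics/{n}_d.npy",d);np.savez(f"pics/{n}_c.npz",**{k:c[k] for k in("K","cam_to_world")})
print(s["clock"],s["tcp_pos"].round(1),R.from_quat(s["eef_rot"]).as_matrix().round(4).tolist())
E
python3 wv.py w3
```

```text
clock: 7.75
tcp_pos: [429.4, 167.3, 185.8]
eef_rot: [0.005, 0.707, -0.004, 0.707]
force: [0.7, 0.6, -0.5]
width: 0.618
7.75 [429.4 167.3 185.8] [[-0.0003, 0.0121, 0.9999], [0.002, 0.9999, -0.0121], [-1.0, 0.002, -0.0003]]
```

View pics/w3.png

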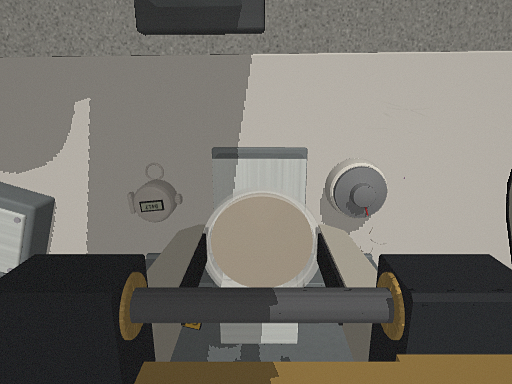

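Run:
```python
from h import *
im=cv2.imread("pics/w3.png");c=dict(np.load("pics/w3_c.npz"))
cv2.imwrite("pics/w3c.png",cv2.resize(im[140:240,190:330],None,fx=5,fy=5,interpolation=cv2.INTER_CUBIC))
g=cv2.cvtColor(im,cv2.COLOR_BGR2GRAY).astype(float)
def edge(a):
    d=abs(np.diff(a));i=np.argmax(d);j=slice(max(0,i-1),i+2);w=d[j];return (np.arange(len(d))[j]*w).sum()/w.sum()+.5
F=np.array([ray("w",u,151+edge(g[151:166,u]),46,c)[:2] for u in range(218,304,4)])
L=np.array([ray("w",203+edge(g[v,203:222]),v,46,c)[:2] for v in range(162,196,3)])
Rr=np.array([ray("w",299+edge(g[v,299:316]),v,46,c)[:2] for v in range(162,196,3)])
for n,A,k in (("front",F,1),("L(-y)",L,0),("R(+y)",Rr,0)):
    f=np.polyfit(A[:,k],A[:,1-k],1);print(n,f,"resid",np.std(A[:,1-k]-np.polyval(f,A[:,k])).round(2),A.mean(0).round(1))
```

```text
front [1.38483977e-02 4.06754670e+02] resid 0.07 [409.1 166. ]
L(-y) [ 0.18706491 40.11282987] resid 2.32 [427.7 120.1]
R(+y) [-1.29653228e-02  2.14287943e+02] resid 0.33 [428.8 208.7]
```

View pics/w3c.png

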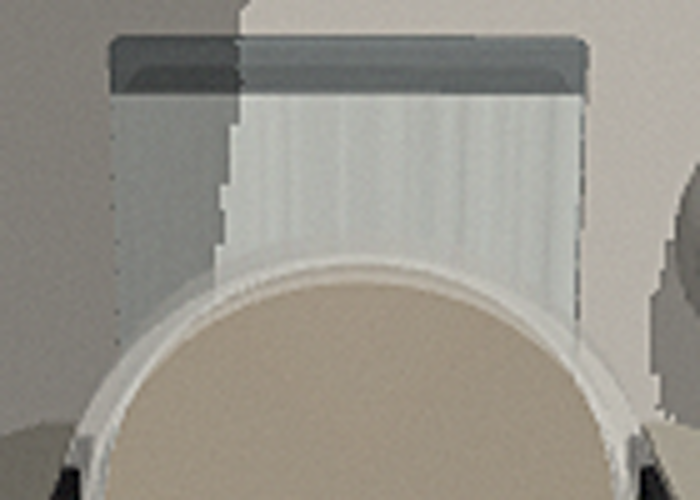

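```bash
python3 -m handwheel '{"translation":[[0.6,-0.2,-2.5],[1.27,-0.3,-5],[1.27,-0.3,-7.5],[1.27,-0.3,-9.5],[1.27,-0.3,-11.2],[1.27,-0.3,-12.2],[1.27,-0.3,-12.8],[1.27,-0.3,-13.2],[1.27,-0.3,-13.2],[1.27,-0.3,-13.2]],"delta_rot":[[0,0,0],[0,0,0],[0,0,0],[0,0,0],[0,0,0],[0,0,0],[0,0,0],[0,0,0],[0,0,0],[0,0,0]]}'
```

```text
clock: 9.05
tcp_pos: [442.3, 164.2, 54.0]
eef_rot: [0.005, 0.707, -0.004, 0.707]
force: [0.7, 1.2, -0.3]
width: 0.613
```

```bash
python3 -m handwheel '{"translation":[[0,0,-0.05],[0,0,-0.1],[0,0,-0.15],[0,0,-0.2],[0,0,-0.25],[0,0,-0.28],[0,0,-0.28],[0,0,-0.28],[0,0,-0.28],[0,0,-0.28]],"delta_rot":[[0,0,0],[0,0,0],[0,0,0],[0,0,0],[0,0,0],[0,0,0],[0,0,0],[0,0,0],[0,0,0],[0,0,0]]}'
python3 wv.py w4
```

```text
clock: 10.3
tcp_pos: [442.4, 164.2, 51.2]
eef_rot: [0.005, 0.707, -0.004, 0.707]
force: [0.1, 0.6, 0.4]
width: 0.617
10.3 [442.4 164.2  51.2] [[0.0001, 0.0125, 0.9999], [0.0022, 0.9999, -0.0125], [-1.0, 0.0022, 0.0001]]
```

View pics/w4.png

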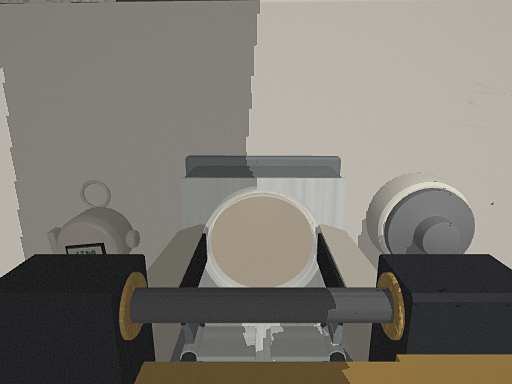

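```bash
python3 - <<'E'
from h import *
c=dict(np.load("pics/w4_c.npz"))
for u,v,z in [(190,356,84),(338,356,84),(183,178,46),(345,178,46)]: print(ray("w",u,v,z,c).round(1))
im=cv2.imread("pics/w4.png");cv2.imwrite("pics/w4c.png",cv2.resize(im[160:370,170:360],None,fx=3.5,fy=2.8,interpolation=cv2.INTER_CUBIC))
E
python3 -m handwheel '{"translation":[[0,0,0],[0,0,0],[0,0,0],[0,0,0],[0,0,0],[0,0,0],[0,0,0],[0,0,0],[0,0,0],[0,0,0]],"delta_rot":[[0,0,0],[0,0,0],[0,0,0],[0,0,0],[0,0,0],[0,0,0],[0,0,0],[0,0,0],[0,0,0],[0,0,0]]}' 45
```

```text
[487.  128.8  84. ]
[488.  199.6  84. ]
[408.5 122.8  46. ]
[409.6 208.   46. ]
clock: 11.6
tcp_pos: [442.4, 164.2, 51.2]
eef_rot: [0.005, 0.707, -0.004, 0.707]
force: [-0.7, 0.0, 0.6]
width: 0.824
```

View pics/w4c.png

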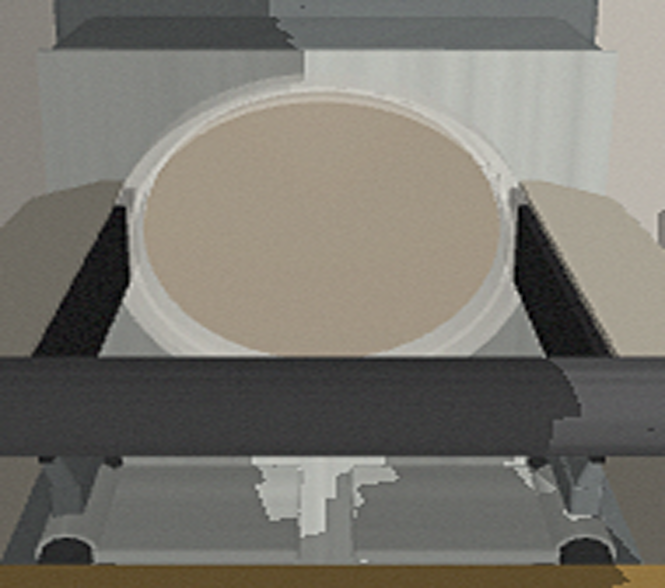

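```bash
python3 -m handwheel '{"translation":[[0,0,1],[0,0,3],[0,0,5],[-1,0,5],[-2.5,0.1,5],[-4,0.1,5],[-5.2,0.1,5],[-5.2,0.1,5],[-5.2,0.1,5],[-5.2,0.1,5]],"delta_rot":[[0,0,0],[0,0,0],[0,0,0],[0,0,0],[0,0,0],[0,0,0],[0,0,0],[0,0,0],[0,0,0],[0,0,0]]}' 45
python3 wv.py w5
python3 - <<'E'
from h import *
p,d=arm.read_camera("scene");cv2.imwrite("pics/s5.png",cv2.resize(p[90:230,150:310,::-1],None,fx=4,fy=4,interpolation=cv2.INTER_CUBIC))
E
```

```text
clock: 12.85
tcp_pos: [390.8, 165.2, 101.2]
eef_rot: [0.005, 0.707, -0.004, 0.707]
force: [0.1, -0.3, -1.8]
width: 0.82
12.85 [390.8 165.2 101.2] [[0.0004, 0.0127, 0.9999], [0.0022, 0.9999, -0.0127], [-1.0, 0.0022, 0.0004]]
```

View pics/w5.png

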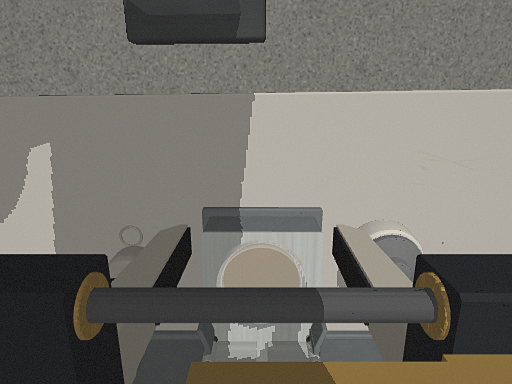

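View pics/s5.png

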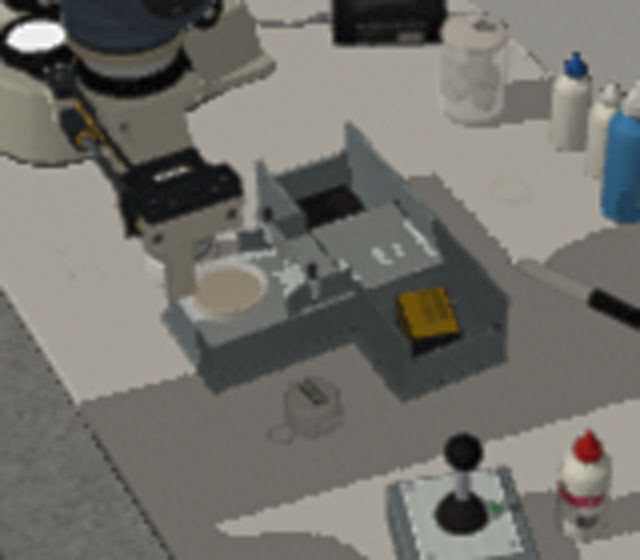

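```bash
python3 -m handwheel '{"translation":[[0,0,-1],[0,0,-2],[0,0,-3],[0,0,-4],[0,0,-4.7],[0,0,-5.1],[0.2,0,-5.15],[0.4,0,-5.15],[0.6,0,-5.15],[0.7,0,-5.15]],"delta_rot":[[0,0,0],[0,0,0],[0,0,0],[0,0,0],[0,0,0],[0,0,0],[0,0,0],[0,0,0],[0,0,0],[0,0,0]]}' 200
python3 wv.py w6
```

```text
clock: 14.2
tcp_pos: [397.9, 165.2, 49.8]
eef_rot: [0.005, 0.707, -0.004, 0.707]
force: [-0.3, -0.2, -0.4]
width: 0.218
14.2 [397.9 165.2  49.8] [[0.0006, 0.0127, 0.9999], [0.0023, 0.9999, -0.0127], [-1.0, 0.0023, 0.0006]]
```

View pics/w6.png

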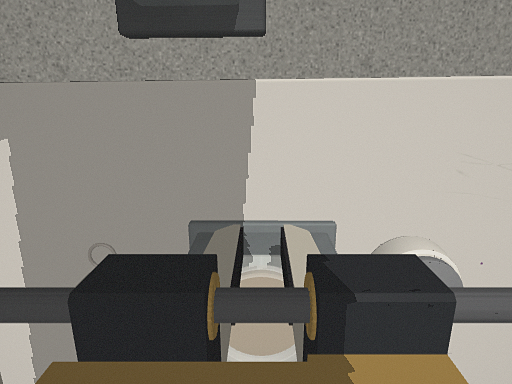

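```bash
python3 -m handwheel '{"translation":[[0.7,0,0],[1.4,0,0],[2.1,0,0],[2.8,0,0],[3.5,-0.05,0],[4.2,-0.05,0],[4.9,-0.05,0],[5.6,-0.1,0],[6.3,-0.1,0],[7.0,-0.1,0]],"delta_rot":[[0,0,0],[0,0,0],[0,0,0],[0,0,0],[0,0,0],[0,0,0],[0,0,0],[0,0,0],[0,0,0],[0,0,0]]}'
python3 wv.py w7
python3 - <<'E'
from h import *
p,d=arm.read_camera("scene");cv2.imwrite("pics/s7.png",cv2.resize(p[110:210,180:290,::-1],None,fx=6,fy=6,interpolation=cv2.INTER_CUBIC))
p,d=arm.read_camera("top");cv2.imwrite("pics/t7.png",cv2.resize(p[140:250,120:250,::-1],None,fx=5,fy=5,interpolation=cv2.INTER_CUBIC))
E
```

```text
clock: 15.5
tcp_pos: [468.3, 164.2, 49.8]
eef_rot: [0.005, 0.707, -0.004, 0.707]
force: [-1.8, 0.3, 0.7]
width: 0.216
15.5 [468.3 164.2  49.8] [[0.0004, 0.0127, 0.9999], [0.0022, 0.9999, -0.0127], [-1.0, 0.0022, 0.0004]]
```

View pics/w7.png

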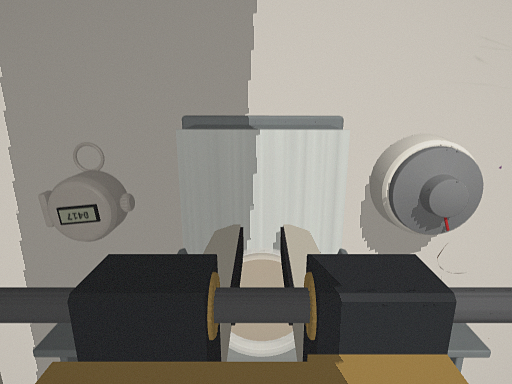

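View pics/s7.png

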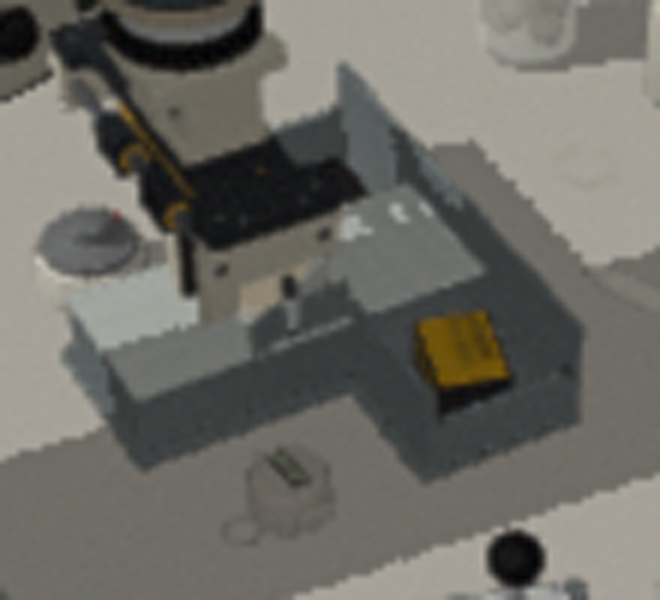

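View pics/t7.png

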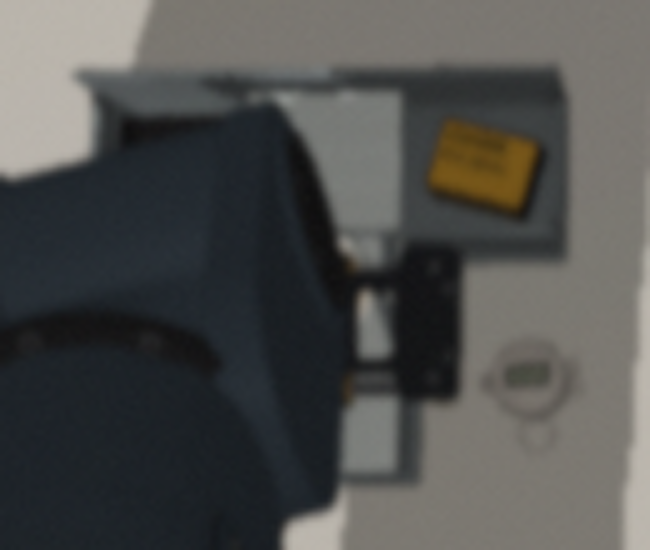

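Run:
```python
from h import *
im=cv2.imread("pics/w7.png");c=dict(np.load("pics/w7_c.npz"))
g=cv2.cvtColor(im,cv2.COLOR_BGR2GRAY).astype(float)
def edge(a):
    d=abs(np.diff(a));i=np.argmax(d);j=slice(max(0,i-1),i+2);w=d[j];return (np.arange(len(d))[j]*w).sum()/w.sum()+.5
F=np.array([ray("w",u,122+edge(g[122:136,u]),46,c)[:2] for u in [*range(186,240,4),*range(262,340,4)]])
L=np.array([ray("w",170+edge(g[v,170:186]),v,46,c)[:2] for v in range(135,225,5)])
Rr=np.array([ray("w",340+edge(g[v,340:358]),v,46,c)[:2] for v in range(135,225,5)])
for n,A,k in (("front",F,1),("R",L,0),("L",Rr,0)):
    f=np.polyfit(A[:,k],A[:,1-k],1);print(n,f,"resid",np.std(A[:,1-k]-np.polyval(f,A[:,k])).round(2),A.mean(0).round(1))
for v,z in((355,59),): print(ray("w",262,v,z,c).round(1))
```

```text
front [1.53719940e-02 4.06845396e+02] resid 0.04 [409.4 165.5]
R [-8.01188468e-02  1.54748346e+02] resid 1.78 [434.1 120. ]
L [-1.23321801e-02  2.13460515e+02] resid 1.6 [435.3 208.1]
[533.8 163.   59. ]
```

```bash
python3 -m handwheel '{"translation":[[0.7,0,0],[1.4,-0.05,0],[2.1,-0.05,0],[2.8,-0.05,0],[3.5,-0.1,0],[4.1,-0.1,0],[4.7,-0.1,0],[5.3,-0.1,0],[5.8,-0.1,0],[6.2,-0.1,0]],"delta_rot":[[0,0,0],[0,0,0],[0,0,0],[0,0,0],[0,0,0],[0,0,0],[0,0,0],[0,0,0],[0,0,0],[0,0,0]]}'
python3 wv.py w8
python3 - <<'E'
from h import *
p,d=arm.read_camera("scene");cv2.imwrite("pics/s8.png",cv2.resize(p[110:210,180:290,::-1],None,fx=6,fy=6,interpolation=cv2.INTER_CUBIC))
E
```

```text
clock: 16.9
tcp_pos: [530.6, 163.2, 49.8]
eef_rot: [0.005, 0.707, -0.004, 0.707]
force: [-0.4, -0.3, 0.1]
width: 0.217
16.9 [530.6 163.2  49.8] [[0.0011, 0.0129, 0.9999], [0.0023, 0.9999, -0.0129], [-1.0, 0.0024, 0.001]]
```

View pics/w8.png

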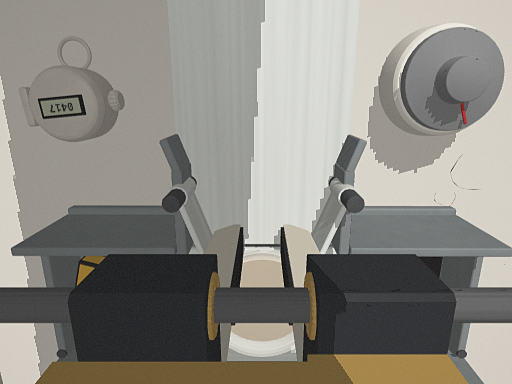

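View pics/s8.png

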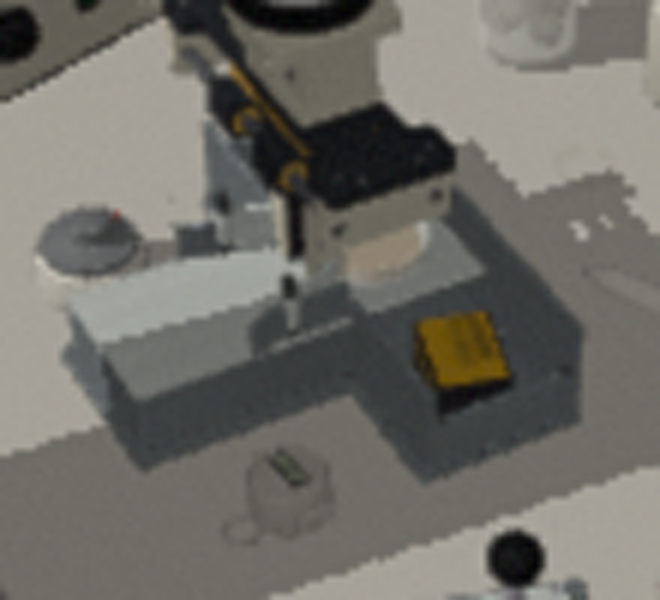

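```bash
python3 - <<'E'
from h import *
c=dict(np.load("pics/w8_c.npz"))
for u,v,z in [(173,201,84),(345,201,84),(262,355,59),(263,243,46)]: print(ray("w",u,v,z,c).round(1))
E
python3 -m handwheel '{"translation":[[0.2,0,0],[0.4,0,0],[0.6,-0.05,0],[0.75,-0.05,0],[0.9,-0.05,0],[0.9,-0.05,0],[0.9,-0.05,0],[0.9,-0.05,0],[0.9,-0.05,0],[0.9,-0.05,0]],"delta_rot":[[0,0,0],[0,0,0],[0,0,0],[0,0,0],[0,0,0],[0,0,0],[0,0,0],[0,0,0],[0,0,0],[0,0,0]]}'
python3 wv.py w9
```

```text
[497.2 126.6  84. ]
[498.2 197.4  84. ]
[596.2 162.   59. ]
[533.7 163.4  46. ]
clock: 18.25
tcp_pos: [539.8, 162.7, 49.8]
eef_rot: [0.005, 0.707, -0.004, 0.708]
force: [0.2, 0.9, 0.7]
width: 0.216
18.25 [539.8 162.7  49.8] [[0.0017, 0.013, 0.9999], [0.0025, 0.9999, -0.013], [-1.0, 0.0025, 0.0016]]
```

View pics/w9.png

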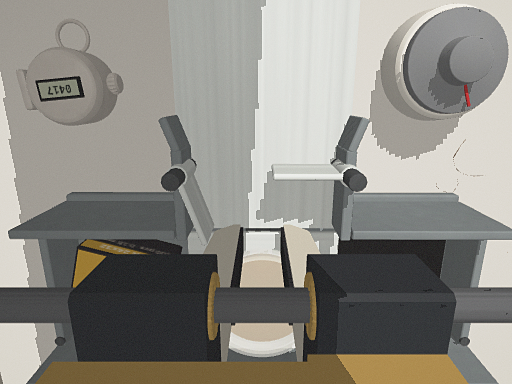

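```bash
python3 -m handwheel '{"translation":[[0,0,1],[0,0,3],[0,0,5],[0,0,7],[0,0,10],[0,0,13],[0,0,15],[0,0,15],[0,0,15],[0,0,15]],"delta_rot":[[0,0,0],[0,0,0],[0,0,0],[0,0,0],[0,0,0],[0,0,0],[0,0,0],[0,0,0],[0,0,0],[0,0,0]]}'
python3 wv.py w10
```

```text
clock: 19.55
tcp_pos: [539.4, 162.6, 198.9]
eef_rot: [0.005, 0.707, -0.004, 0.707]
force: [0.8, -0.3, 0.5]
width: 0.217
19.55 [539.4 162.6 198.9] [[0.0001, 0.013, 0.9999], [0.0021, 0.9999, -0.013], [-1.0, 0.0021, 0.0]]
```

View pics/w10.png

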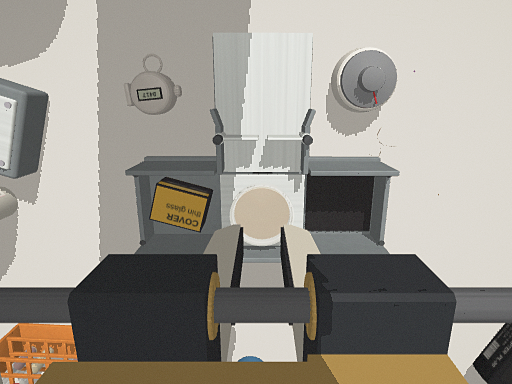

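Run:
```python
from h import *
c=dict(np.load("pics/w10_c.npz"))
for u,v,z in [(262,213,59),(219,139,84),(306,139,84),(263,33,46)]: print(ray("w",u,v,z,c).round(1))
im=cv2.imread("pics/w10.png");cv2.imwrite("pics/w10c.png",cv2.resize(im[100:260,120:400],None,fx=2.8,fy=2.8,interpolation=cv2.INTER_CUBIC))
W=np.load("pics/top0_W.npy");m=(abs(W[...,2]-43)<4)&(W[...,0]>420)&(W[...,0]<560)&(W[...,1]<-50)&(W[...,1]>-180)
P=W[m][:,:2].astype(np.float32);print(cv2.minAreaRect(P))
# console edges: side outline in top image
```

```text
[572.6 162.4  59. ]
[497.9 127.3  84. ]
[498.9 200.1  84. ]
[410.3 165.4  46. ]
((501.0309143066406, -118.96865844726562), (87.50643920898438, 119.60879516601562), 71.7191390991211)
```

View pics/w10c.png

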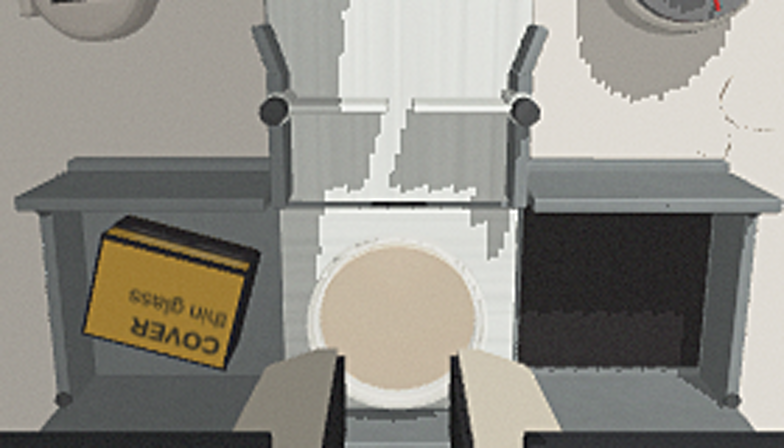

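The gate is shut (leaf line at crop row 105). The dish is wholly on the tray, its centre at about sorter x = 59. The mat is in the +y (left) bay and the box in the right one, so the stick goes left. Moving to the stick's right side.

```bash
python3 -m handwheel '{"translation":[[-0.6,-3,0],[-1.2,-6,0],[-1.9,-9.5,0],[-2.6,-13,0],[-3.3,-16.5,0],[-4,-20,0],[-4.7,-23.5,0],[-5.4,-27,0],[-6,-30,0],[-6.3,-31,0]],"delta_rot":[[0,0,-10],[0,0,-20],[0,0,-30],[0,0,-40],[0,0,-50],[0,0,-60],[0,0,-70],[0,0,-80],[0,0,-90],[0,0,-100]]}' 255
python3 wv.py w11
```

```text
clock: 20.85
tcp_pos: [475.9, -148.8, 198.5]
eef_rot: [0.547, 0.449, -0.546, 0.449]
force: [0.1, 1.1, 0.2]
width: 0.008
20.85 [ 475.9 -148.8  198.5] [[0.0013, 0.9811, -0.1936], [-0.0004, -0.1936, -0.9811], [-1.0, 0.0014, 0.0002]]
```

View pics/w11.png

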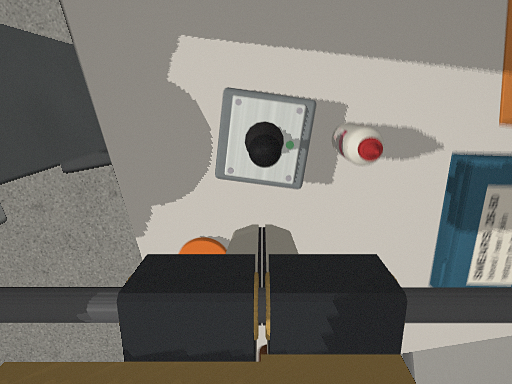

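Run:
```python
from h import *
c=dict(np.load("pics/w11_c.npz"));im=cv2.imread("pics/w11.png")
g=cv2.cvtColor(im,cv2.COLOR_BGR2GRAY)
m=(g>150).astype(np.uint8);m[:, :215]=0;m[:,315:]=0;m[:85]=0;m[192:]=0
k,l,s,ce=cv2.connectedComponentsWithStats(m);
for i in range(1,k):
  if s[i,4]>800:
    vs,us=np.nonzero(l==i);P=np.array([ray("w",u,v,42,c)[:2] for u,v in zip(us,vs)],np.float32);print(s[i],cv2.minAreaRect(P))
m=(g<45).astype(np.uint8);m[:,:240]=0;m[:,290:]=0;m[:115]=0;m[172:]=0
W=c["cam_to_world"]
vs,us=np.nonzero(m);print(us.min(),us.max(),vs.min(),vs.max())
d=np.load("pics/w11_d.npy");mm=m.astype(bool)&(d<d[m.astype(bool)].min()+25);vs,us=np.nonzero(mm);print("knob",us.mean(),vs.mean(),len(us),ray("w",us.mean(),vs.mean(),105,c))
for u,v in [(238,101),(300,111),(230,168),(292,178)]: print(ray("w",u,v,42,c).round(1))
```

```text
[ 215   85  100   83 1117] ((487.0692443847656, -103.0923843383789), (76.94541931152344, 94.67750549316406), 78.8346939086914)
[ 224   95   81   89 4047] ((484.76812744140625, -115.55531311035156), (77.06669616699219, 68.75113677978516), 71.23377227783203)
[215 176 100  16 821] ((477.7642517089844, -157.6055145263672), (15.419168472290039, 99.33696746826172), 78.80056762695312)
245 282 122 166
knob 278.6666666666667 146.66666666666666 3 [ 496.59311871 -114.95511385  105.        ]
[468.7 -74.8  42. ]
[524. -95.  42.]
[ 447.4 -135.5   42. ]
[ 505.6 -157.3   42. ]
```

```bash
python3 -m handwheel '{"translation":[[0,0,-2],[0,0,-4.5],[0,0,-7],[0,0,-9],[0,0,-10.4],[0,0,-11],[0.1,0.4,-11.1],[0.2,0.7,-11.1],[0.3,0.9,-11.1],[0.3,1.0,-11.1]],"delta_rot":[[0,0,-3],[0,0,-6],[0,0,-8],[0,0,-8],[0,0,-8],[0,0,-8],[0,0,-8],[0,0,-8],[0,0,-8],[0,0,-8]]}'
python3 wv.py w12
```

```text
clock: 22.15
tcp_pos: [479.1, -139.0, 87.8]
eef_rot: [0.578, 0.407, -0.578, 0.408]
force: [0.2, 1.2, -0.2]
width: 0.002
22.15 [ 479.1 -139.    87.8] [[0.0018, 0.942, -0.3356], [-0.001, -0.3356, -0.942], [-1.0, 0.002, 0.0004]]
```

View pics/w12.png

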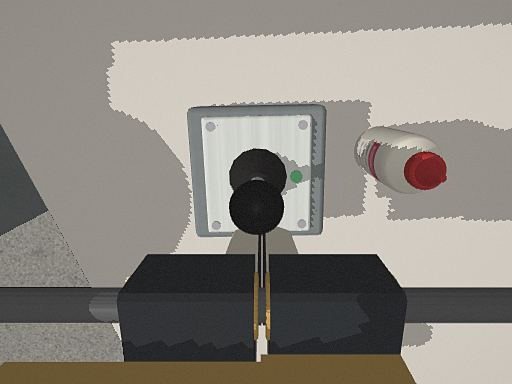

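```bash
python3 -m handwheel '{"translation":[[0.15,0.4,0],[0.3,0.8,0],[0.4,1.2,0],[0.55,1.6,0],[0.7,2.0,0],[0.8,2.35,0],[0.9,2.6,0],[0.95,2.75,0],[1.0,2.8,0],[1.0,2.8,0]],"delta_rot":[[0,0,0],[0,0,0],[0,0,0],[0,0,0],[0,0,0],[0,0,0],[0,0,0],[0,0,0],[0,0,0],[0,0,0]]}'
python3 wv.py w13
```

```text
clock: 23.45
tcp_pos: [488.0, -111.2, 87.1]
eef_rot: [-0.577, -0.407, 0.578, -0.408]
force: [-4.1, -9.2, -3.8]
width: 0.007
23.45 [ 488.  -111.2   87.1] [[-0.0009, 0.9422, -0.3352], [-0.0014, -0.3352, -0.9422], [-1.0, -0.0004, 0.0017]]
```

View pics/w13.png

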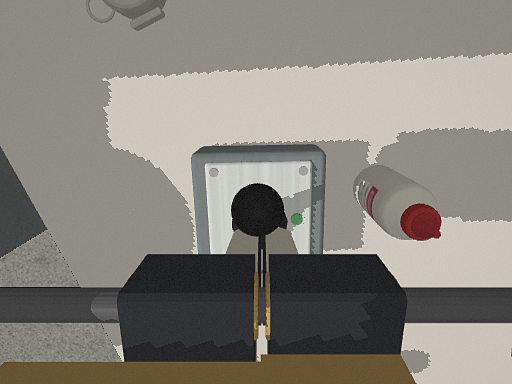

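```bash
python3 -m handwheel '{"translation":[[0.03,0.1,0],[0.05,0.15,0],[0.05,0.15,0],[0.05,0.15,0],[0.05,0.15,0],[0.05,0.15,0],[0.05,0.15,0],[0.05,0.15,0],[0.05,0.15,0],[0.05,0.15,0]],"delta_rot":[[0,0,0],[0,0,0],[0,0,0],[0,0,0],[0,0,0],[0,0,0],[0,0,0],[0,0,0],[0,0,0],[0,0,0]]}'
python3 - <<'E'
from h import *
for n,b in(("scene",(110,230,180,320)),("top",(140,250,120,330))):
    p,d=arm.read_camera(n);cv2.imwrite(f"pics/{n}14.png",cv2.resize(p[b[0]:b[1],b[2]:b[3],::-1],None,fx=3.8,fy=3.8,interpolation=cv2.INTER_CUBIC))
E
```

```text
clock: 24.75
tcp_pos: [488.0, -110.9, 87.0]
eef_rot: [-0.576, -0.407, 0.579, -0.408]
force: [-5.4, -13.8, -0.1]
width: 0.01
```

View pics/scene14.png

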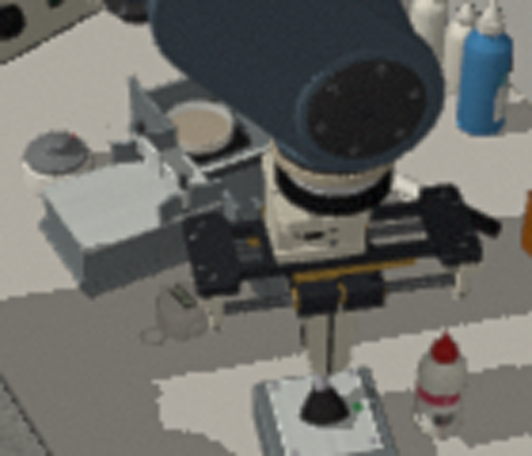

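View pics/top14.png

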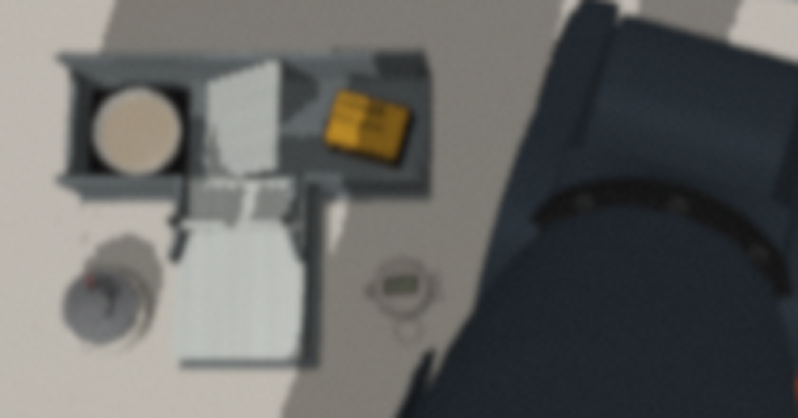

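The dish is in the mat bay (top crop (137,130)), and the stick is against its stop at about 15 N. Continuing the hold.

```bash
python3 -m handwheel '{"translation":[[0,0,0],[0,0,0],[0,0,0],[0,0,0],[0,0,0],[0,0,0],[0,0,0],[0,0,0],[0,0,0],[0,0,0]],"delta_rot":[[0,0,0],[0,0,0],[0,0,0],[0,0,0],[0,0,0],[0,0,0],[0,0,0],[0,0,0],[0,0,0],[0,0,0]]}'
python3 -m handwheel '{"translation":[[-0.1,-0.4,0],[-0.3,-0.8,0],[-0.4,-1.2,0],[-0.55,-1.6,0],[-0.7,-2.0,0],[-0.8,-2.4,0],[-1.0,-2.9,0],[-1.2,-3.4,0],[-1.4,-4.0,0],[-1.5,-4.3,0]],"delta_rot":[[0,0,0],[0,0,0],[0,0,0],[0,0,0],[0,0,0],[0,0,0],[0,0,0],[0,0,0],[0,0,0],[0,0,0]]}'
python3 -m handwheel '{"translation":[[0,0,1],[0,0,3],[0,0,6],[0,0,9],[0,0,12],[-1,-1,14],[-2,-3,16],[-4,-6,16],[-6,-9,16],[-8,-12,16]],"delta_rot":[[0,0,0],[0,0,0],[0,0,0],[0,0,0],[0,0,0],[0,0,0],[0,0,0],[0,0,0],[0,0,0],[0,0,0]]}'
python3 - <<'E'
from h import *
for n in("scene","top"):
    p,d=arm.read_camera(n);cv2.imwrite(f"pics/{n}15.png",p[:,:,::-1])
a=cv2.imread("pics/scene15.png");cv2.imwrite("pics/scene15c.png",cv2.resize(a[100:330,170:360],None,fx=2.6,fy=2.6,interpolation=cv2.INTER_CUBIC))
a=cv2.imread("pics/top15.png");cv2.imwrite("pics/top15c.png",cv2.resize(a[140:260,120:410],None,fx=2.7,fy=2.7,interpolation=cv2.INTER_CUBIC))
E
```

```text
clock: 26.1
tcp_pos: [487.9, -111.3, 86.9]
eef_rot: [-0.576, -0.407, 0.579, -0.409]
force: [-3.3, -8.1, 1.0]
width: 0.008
clock: 27.35
tcp_pos: [472.8, -154.7, 86.9]
eef_rot: [-0.576, -0.407, 0.579, -0.409]
force: [-0.5, 0.1, 0.2]
width: 0.012
clock: 28.6
tcp_pos: [392.1, -275.4, 247.7]
eef_rot: [-0.576, -0.407, 0.579, -0.409]
force: [0.0, 0.4, 1.4]
width: 0.005
```

View pics/scene15c.png

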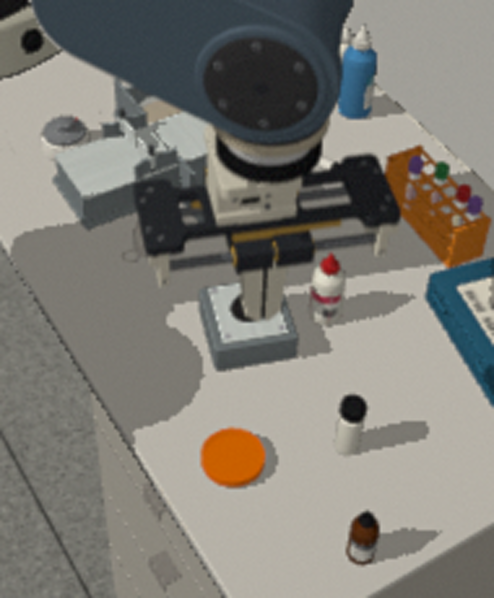

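View pics/top15c.png

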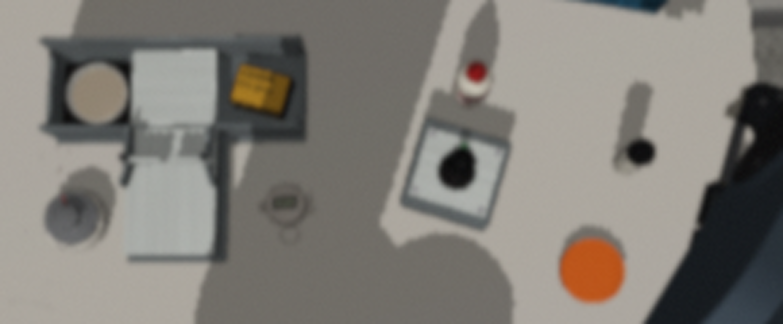

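Run:
```python
from h import *
p,d=arm.read_camera("top");W=lambda u,v:dep("top",u,v,d)
u0,v0=120+97/2.7,140+93/2.7
for du,dv in((0,0),(-6,0),(6,0),(0,-6),(0,6)): print(W(u0+du,v0+dv).round(1))
im=p[:,:,::-1];old=cv2.imread("pics/top0.png")
c=(im[180:215,275:305].max(2)<60);o=(old[180:215,275:305].max(2)<60)
for m in(c,o): v,u=np.nonzero(m);print("knob",u.mean()+275,v.mean()+180,len(u))
for f in (im,old):
    h=cv2.cvtColor(np.ascontiguousarray(f),cv2.COLOR_BGR2HSV)[155:195,200:235];v,u=np.nonzero((h[...,1]>150)&(h[...,0]>10)&(h[...,0]<35)&(h[...,2]>60));print("box",u.mean(),v.mean(),len(u))
print(arm.get_state()["clock"])
arm.close_job()
```

```text
[576.1 246.1  23.7]
[576.4 262.6  24.2]
[575.5 229.2  24.4]
[592.9 246.4  24.5]
[559.1 245.4  24.2]
knob 288.99264705882354 201.89705882352942 136
knob 289.04255319148933 201.9078014184397 141
box 15.875457875457876 17.714285714285715 273
box 16.208 17.568 250
28.75
the job is handed in; nothing more can be done
```

The job is done and handed in at 28.75 s, with no checks failing; the judge gave no verdict.

**What I did:**
- I gripped the cream dish between the vial and the brown bottle and set it flat on the loading shelf.
- I pushed it through the gate with the fingers nearly shut, until its centre was at about x = 59 mm in the sorter's frame. The fingers were then lifted out.
- I tilted the stick left, toward the mat, until it hit its stop. I held it there for about 2.6 s, let it spring back and moved the arm clear.

**Last checks:**
- **Gate:** both leaves were seen shut before the stick was tilted.
- **Dish:** it lies flat in the mat bay. Its top reads 24 mm at all five points measured (8 mm bay floor, 2 mm mat and 13 mm dish make 23 mm).
- **Tray and stick:** the tray looks level, and the knob is within 0.1 px of where it started.
- **Other things:** the film box is within 0.4 px of its start. The vial, bottles, timer, counter and orange look-alike look undisturbed in the last pictures.

**Disagreement:** the overhead camera first put the shelf's front edge about 6 mm too near, because it had picked up the lower edge of the front wall. Two wrist views and the gate posts agreed with each other, so I used those.

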